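# Start the dust extractor and the machine from the bench control board

### The arm

A 7-joint arm with a two-finger parallel gripper is mounted at the origin on a cart in front of the work surface, level with it; the furniture and walls round the work are solid. World frame = base frame: x ahead of the robot, y to its left, z up, the work surface at z = 0. Lengths are in mm, angles in rad, forces in N, time in s.
With the tool pointing down it reaches from about 425 to 950 mm from the base axis. Payload 4.7 kg.
Tool frame: the origin (TCP) lies midway between the tips of the shut fingers; the grasp point (between the pads) lies 19 mm behind it; z points along the fingers, y is the line along which they close (so a half turn about z gives the same grasp; the last joint's range is limited). The gripper opens to 87 mm and grips with 3 to 60 N. Pads are 19 mm wide; open, the fingers measure 117 mm over their backs; the gripper's body (75 mm by 190 mm) begins 51 mm behind the grasp point.
Start: joints at [1.112, 0.469, -0.049, 1.532, 0.024, 1.141, -0.082], TCP at [281.312, -613.606, 222.573] pointing down, gripper open.
Joint ranges: [-2.59, 2.59], [-0.33, 1.99], [-1.39, 1.29], [0.1, 2.45], [-1.04, 4.18], [0.21, 1.99], [-2.66, 2.66]. Speed limits (rad/s): [2.57, 2.57, 3.14, 3.14, 3.14, 3.14, 3.14].

### API

Orientations are given as a unit quaternion [x, y, z, w].
In Python, from cell import ctrl gives the robot as it stands. The module is installed in compiled form; this text tells all that it offers.
- The arm moves only by the tool move_arm, never from a script. Its argument "deltas" is one flat list of numbers, 6 for each row, row after row: the shift along the tool's x, y, z in m, then the turn, a rotation vector about the tool's x, y, z in degrees. A call has 1 to 8 rows; each row is the pose to reach, as a shift and turn from the pose commanded when the call began, along the tool's axes at that moment; what a row does not reach only later rows make up. A row lasts 1/10 s, in which the tool goes at most 50 mm and 8.59 degrees, less where a joint would pass 70% of its speed; a pose out of reach is approached as far as the arm can. A call with a gripper value outside its range is refused whole. "grip" is the finger opening in m, from 0 to 0.087, set as the call begins (left out, the last holds). The fingers move at their own pace and stop on an object; "newtons" is the grip in N (left out, the last holds). Time passes only in rows, so rows that repeat a pose let the fingers close. It gives the time, the measured TCP pose, the force, the opening and the grip force at its end, in the units of the state.
- ctrl.get_obs(): the state, without advancing time (a new reading comes with each control period).
- ctrl.grab_frame(name): name is "scene" or "top" or "wrist"; returns the picture (384x512x3 uint8, red, green, blue); there is no depth.
- ctrl.calibration(name): a dict with "fx", "fy", "cx", "cy" (pixels), "R" (3x3) and "t" (3): a world point X has camera coordinates R X + t. Camera axes: x right, y down, z forward; pixel columns grow to the right and rows downward; lengths in mm; the calibration is good to about 2 mm. A picture is of the moment at which its call begins: read the wrist's pose just before it. calibration takes no time and is no camera call; for the wrist camera it gives the pose at the moment of the call.
- ctrl.sign_off(): hands the job in; it is judged then, once.
The state is a dict: "t": time; "joint_pos": joint angles; "dq": joint speeds; "tau": joint torques, N m; "tcp_pos": TCP position; "ee_rot": TCP orientation; "ft_force": force on the tool from outside, world axes, zero at the start; "moment": the same for the moment, N m; "opening": finger opening in mm; "grip_force": force on a finger pad.
Only numpy, scipy, OpenCV 4.12 (cv2) and the standard library are available. Lean on these libraries where they do the work, as an engineer would, in place of code of your own. Each camera call takes 0.05 s, during which the arm holds its last target. There are 200 camera calls.

### The job

Start up the workshop machine from the control board, using only the fingertips: first tip the black main rocker fully on by pressing down its half with the white dot, then push the blue extractor button fully in (it stays in), and last press the green start button fully down and let it spring back. Keep to that order, do not press the red stop button, and do not move or pick up anything that lies around the board.

Things in the scene. Friction and masses are not known exactly. Their poses are not given: they have to be found in the camera images.
- control_board: square plywood board, 214x214x15 mm, fixed to the bench left of the vice, turned by up to 0.45 rad about the vertical; origin at the centre of its underside (on the bench), z up, its -x side faces the robot. Four equal switch boxes stand on it in a square of two by two, 100 mm from centre to centre; which box stands at which of the four places changes
- main_station: grey switch box, 86x86x45 mm (without its switch), fixed on the control board, its sides parallel to the board's; origin at the centre of its underside, which is 15 mm above the bench, z up. Carries the black main rocker
- extractor_station: grey switch box, 86x86x45 mm (without its switch), fixed on the control board, its sides parallel to the board's; origin at the centre of its underside, which is 15 mm above the bench, z up. Carries the blue extractor button inside a white ring
- start_station: grey switch box, 86x86x45 mm (without its switch), fixed on the control board, its sides parallel to the board's; origin at the centre of its underside, which is 15 mm above the bench, z up. Carries the green start button inside a white ring
- stop_station: grey switch box, 86x86x45 mm (without its switch), fixed on the control board, its sides parallel to the board's; origin at the centre of its underside, which is 15 mm above the bench, z up. Carries the red stop button inside a yellow ring
- main_rocker (a joint): angle of the black rocker (a paddle 40 mm wide, 64 mm long along the box's x, hinged across its middle on the box's y direction, 52 mm above the box's underside): 0 = off (the half with the white dot, on the robot's side, slopes up by 0.4 rad), 0.4 rad = fully on (the dotted half lies level and the other half stands up). About 4 N pressed down at the dot moves it; it stays where it is left
- main_rocker_dot (a point): centre of the white dot (16 mm across) on top of the rocker's dotted half, 22 mm from its hinge toward the box's -x side; it moves down about 9 mm from off (about 76 mm above the bench) to fully on (67 mm above the bench)
- extractor_button (a joint): how far the blue button is pushed in, m: 0 = out, 0.008 = fully in. It takes about 4 N all the way, has no spring and stays where it is pushed
- extractor_button_top (a point): centre of the flat top of the blue button (36 mm across), about 80 mm above the bench when out; it is pressed straight down by 8 mm
- start_button (a joint): how far the green button is pushed in, m: 0 = out, 0.008 = fully in; a spring that takes 2 N at the start and 6 N fully in brings it back out when it is let go
- start_button_top (a point): centre of the flat top of the green button (36 mm across), 80 mm above the bench when out; it is pressed straight down by 8 mm
- stop_button (a joint): how far the red button is pushed in, m: 0 = out, 0.008 = fully in; sprung like the green one
- stop_button_top (a point): centre of the top of the red mushroom button (39 mm across), 81 mm above the bench when out; not to be pressed
- hole_saw: dark red cylindrical hole saw standing on its rim, 44 mm across, 55 mm tall; origin at the centre of its underside; a loose bystander close to the far edge of the board
- battery_pack: black tool battery with red side clips, 111x80x58 mm; origin at the centre of its underside; a loose bystander close to the left edge of the board
- insulating_tape: roll of black tape lying flat, 58 mm across, 18 mm tall; origin at the centre of its underside; a loose bystander close to the right edge of the board
- screwdriver_1: screwdriver with red handle, 218 mm long along its y axis, 29 mm thick, lying behind the vice; origin at the centre of its underside; a loose bystander
- tape_measure: dark tape measure standing upright, 36x88x68 mm; origin at the centre of its underside; a loose bystander right of the vice
- bit_block: wooden block with drill bits standing in it, 45x150 mm and 134 mm tall; origin at the centre of its underside; a loose bystander at the right rear

How it is judged:
By the outcome, as a careful person would: the job done as asked, in the order asked, and still so for the second after the job is handed in, with the robot touching nothing.
It also fails if it takes over 42 s, if anything falls off the work surface, if the arm or the gripper's body presses on something with over 40 N, if the wrist force passes 120 N, or if a joint passes its speed limit or range.

## Working session

There is one attempt and no reset: what is moved stays moved. The work goes in short steps, Python scripts to look and compute and a tool call to move; the robot and the scene stay as the last step left them, time stands still between calls to the robot, and variables do not carry over. Pictures are saved under pics/ and viewed, at most 10 in all, crops included, and the job is handed in when it is done.

Besides the shell and the picture viewer there is one more tool, called as name(argument=value, ...) on one line, values as JSON. move_arm: Moves the arm, as the interface text tells. Its arguments: {"type":"object","properties":{"deltas":{"type":"array"},"grip":{"type":"number"},"newtons":{"type":"number"}},"required":["deltas"]}

```bash
mkdir -p pics; python3 - <<'E'
from cell import ctrl
import cv2
o=ctrl.get_obs();print(o['t'],o['tcp_pos'],o['ee_rot'],o['opening'])
for n in("top","scene"):
    c=ctrl.calibration(n);print(n,c)
    cv2.imwrite(f'pics/{n}0.png',ctrl.grab_frame(n)[...,::-1])
E
```

```text
0.0 [ 281.01091932 -613.05423889  221.4794169 ] [ 9.76992965e-01  2.13269232e-01 -2.61628051e-04 -9.55040539e-04] 87.02742861252133
top {'fx': 490.71930145371965, 'fy': 490.71930145371965, 'cx': 259.44567736865486, 'cy': 189.70013488288788, 'R': array([[ 0.01856483, -0.99982653, -0.00150507],
       [-0.9833436 , -0.01798651, -0.18086417],
       [ 0.18080573,  0.00483771, -0.98350693]]), 't': array([  52.93605846,  614.11796809, 1570.45810406])}
scene {'fx': 486.53115493883433, 'fy': 486.53115493883433, 'cx': 251.427056068346, 'cy': 194.30698594366717, 'R': array([[-0.74607095, -0.6658313 ,  0.00684186],
       [-0.50908044,  0.56374662, -0.65040514],
       [ 0.42920303, -0.48873144, -0.75955667]]), 't': array([ 463.12828761,  309.04682368, 1284.86199058])}
```

View pics/top0.png

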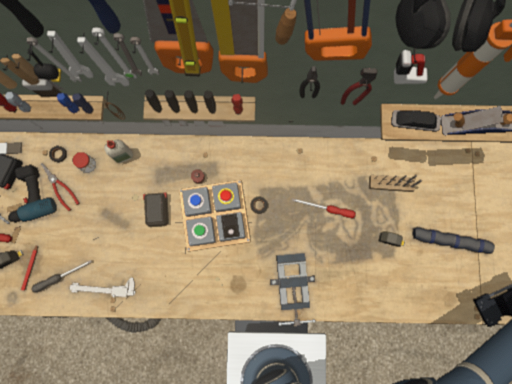

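View pics/scene0.png

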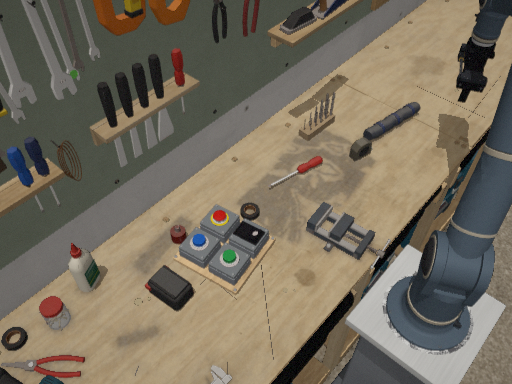

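The top view shows blue at (196,200), red (226,196), green (200,231) and the black rocker at (231,227). In the scene view, blue is at (199,240), red (219,216), green (230,257) and the rocker (250,235).

```bash
cat > h.py <<'E'
import numpy as np,cv2
def ray(c,p):
    R,t=np.array(c['R']),np.array(c['t'])
    return -R.T@t, R.T@np.array([(p[0]-c['cx'])/c['fx'],(p[1]-c['cy'])/c['fy'],1])
def plane(c,p,z):
    o,d=ray(c,p); return o+d*(z-o[2])/d[2]
def tri(c1,p1,c2,p2):
    o1,d1=ray(c1,p1);o2,d2=ray(c2,p2)
    s=np.linalg.lstsq(np.c_[d1,-d2],o2-o1,rcond=None)[0]
    a,b=o1+s[0]*d1,o2+s[1]*d2
    return (a+b)/2,np.linalg.norm(a-b)
HSV={'blue':((100,130,60),(125,255,255)),'green':((50,110,50),(85,255,255)),'red':((0,170,120),(8,255,255))}
def blob(img,col,box):
    x0,y0,x1,y1=box
    h=cv2.cvtColor(img[y0:y1,x0:x1],cv2.COLOR_RGB2HSV)
    m=cv2.inRange(h,*HSV[col])
    n,l,s,ce=cv2.connectedComponentsWithStats(m)
    i=1+np.argmax(s[1:,4]); return ce[i]+[x0,y0],s[i]
E
python3 - <<'E'
from h import *
from cell import ctrl
T,S=[cv2.imread(f'pics/{n}0.png')[...,::-1].copy() for n in('top','scene')]
ct,cs=ctrl.calibration('top'),ctrl.calibration('scene')
for k in HSV:
    a,sa=blob(T,k,(180,180,248,250)); b,sb=blob(S,k,(175,200,275,290))
    p,e=tri(ct,a,cs,b); print(k,a,b,sa[2:],sb[2:],p.round(1),round(e,1),plane(ct,a,80).round(1),plane(cs,b,80).round(1))
a=cv2.resize(T[180:255,175:250],(450,450),interpolation=2);b=cv2.resize(S[205:265,220:280],(350,450)[1:]*2 if 0 else (450,450),interpolation=2)
cv2.imwrite('pics/z.png',np.hstack([a,b])[:,:800+100][...,::-1][:, :].copy() if 0 else cv2.resize(np.hstack([a,b]),(800,400))[...,::-1])
E
```

```text
blue [195.07142857 199.7       ] [198.464 239.52 ] [ 9 10 70] [ 12  12 125] [572.9 273.9  72.5] 0.2 [571.7 272.9  80. ] [568.6 277.2  80. ]
green [199. 230.] [228.76865672 255.73880597] [ 9  9 69] [ 13  13 134] [473.9 256.9  73.2] 0.2 [473.3 256.1  80. ] [470.6 260.   80. ]
red [225.44155844 194.97402597] [219.09259259 215.14814815] [10  9 77] [ 13  11 108] [590.1 175.   73. ] 0.6 [589.1 174.6  80. ] [585.8 178.6  80. ]
```

View pics/z.png

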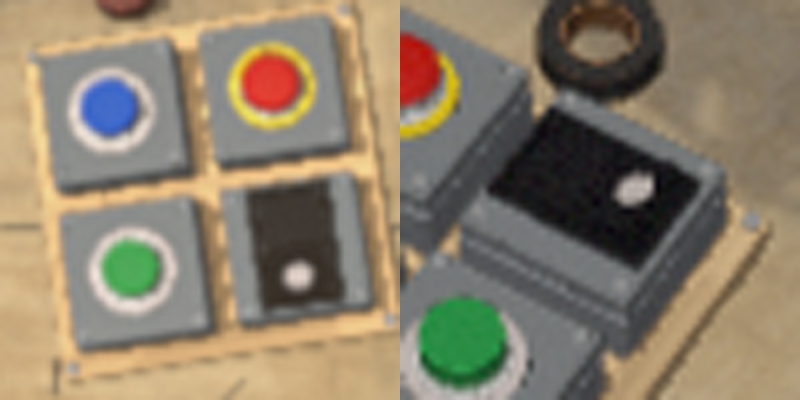

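The zoom confirms the white dot on the robot's side of the rocker: about (230.7,231.6) in the top view and (255.1,233.2) in the scene view. The board's yaw is about 0.17.

```bash
cat >> h.py <<'E'
def delta(o,target,yaw=None):
    from scipy.spatial.transform import Rotation as Ro
    R=Ro.from_quat(o['ee_rot']); d=R.inv().apply(np.array(target)-o['tcp_pos'])/1000
    r=np.zeros(3)
    if yaw is not None:
        T=Ro.from_matrix(np.array([[np.cos(yaw),np.sin(yaw),0],[np.sin(yaw),-np.cos(yaw),0],[0,0,-1]]))
        r=np.degrees((R.inv()*T).as_rotvec())
    return d.round(4),r.round(2)
E
python3 - <<'E'
from h import *
from cell import ctrl
ct,cs=ctrl.calibration('top'),ctrl.calibration('scene')
p,e=tri(ct,(230.7,231.6),cs,(255.1,233.2));print(p,e,plane(ct,(230.7,231.6),76),plane(cs,(255.1,233.2),76))
o=ctrl.get_obs()
print(delta(o,(530,-250,225),.17));print(delta(o,(440,200,225),.17))
E
```

```text
[470.3810208  154.22003011  74.18983371] 0.4415763738792742 [470.39704167 154.22388927  76.        ] [469.32799901 155.12031185  76.        ]
(array([ 0.3777, -0.2264, -0.0031]), array([-0.1 ,  0.02, 14.89]))
(array([ 0.4834, -0.6729, -0.0023]), array([-0.1 ,  0.02, 14.89]))
```

move_arm(deltas=[0.04, -0.025, 0, 0, 0, 2, 0.08, -0.05, 0, 0, 0, 4, 0.12, -0.075, 0, 0, 0, 6, 0.16, -0.1, 0, 0, 0, 8, 0.21, -0.125, 0, 0, 0, 10, 0.26, -0.15, 0, 0, 0, 12, 0.32, -0.185, 0, 0, 0, 14, 0.36, -0.21, 0, 0, 0, 14.9], grip=0, newtons=20)

```text
t: 0.9
tcp_pos: [505.8, -294.4, 222.3]
ee_rot: [0.996, 0.084, -0.0, -0.0]
ft_force: [0.9, -0.4, 0.7]
opening: 31.2
grip_force: 0.0
```

```bash
python3 - <<'E'
from h import *
from cell import ctrl
o=ctrl.get_obs();print(o['t'],o['tcp_pos'],o['opening'],o['joint_pos'].round(2) if hasattr(o['joint_pos'],'round') else o['joint_pos'])
print(delta(o,(440,200,220),.17))
E
```

```text
0.9 [ 505.81796446 -294.36696012  222.28892135] 31.222134643141768 [ 0.56  0.33 -0.14  1.75  0.05  1.07 -0.99]
(array([ 0.0181, -0.4984,  0.0023]), array([-0.01,  0.02, -0.08]))
```

move_arm(deltas=[0.003, -0.045, 0, 0, 0, 0, 0.006, -0.09, 0, 0, 0, 0, 0.009, -0.135, 0, 0, 0, 0, 0.012, -0.18, 0, 0, 0, 0, 0.014, -0.225, 0, 0, 0, 0, 0.016, -0.27, 0, 0, 0, 0, 0.018, -0.315, 0, 0, 0, 0, 0.018, -0.36, 0, 0, 0, 0])

```text
t: 1.7
tcp_pos: [461.3, 63.4, 222.4]
ee_rot: [0.996, 0.085, -0.0, 0.0]
ft_force: [1.4, 0.7, 0.1]
opening: 0.6
grip_force: 0.0
```

move_arm(deltas=[0, -0.04, 0, 0, 0, 0, 0, -0.08, 0, 0, 0, 0, 0, -0.11, 0, 0, 0, 0, 0, -0.12, 0, 0, 0, 0, 0, -0.12, 0, 0, 0, 0, 0, -0.12, 0, 0, 0, 0])

```text
t: 2.3
tcp_pos: [442.0, 178.3, 222.2]
ee_rot: [0.996, 0.084, -0.0, 0.001]
ft_force: [0.8, -1.3, -0.1]
opening: 0.7
grip_force: 0.0
```

```bash
python3 - <<'E'
from h import *
from cell import ctrl
o=ctrl.get_obs();c=ctrl.calibration('wrist');f=ctrl.grab_frame('wrist')
print(o['t'],o['tcp_pos'],o['opening'],o['ft_force'],o['joint_pos'])
np.savez('w.npz',f=f,**c)
cv2.imwrite('pics/w1.png',f[...,::-1])
E
```

```text
2.3 [441.98518825 178.33169286 222.20038064] 0.6533609832698286 [ 0.76288866 -1.30406316 -0.08957193] [-0.06132465  0.17674843 -0.46159359  1.96687928  0.09310826  1.01915389
 -1.96853003]
```

View pics/w1.png

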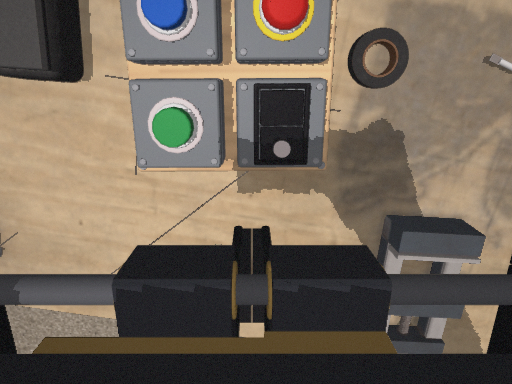

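The wrist view shows green at (173,127), the dot at (282,149), blue at about (165,8) (cut off) and red at (286,5). The fingertips are at (252,230).

```bash
python3 - <<'E'
from h import *
from cell import ctrl
w=np.load('w.npz');f=w['f']
g,s=blob(f,'green',(135,80,220,165));print('green',g,s,plane(w,g,80))
b,s=blob(f,'blue',(130,0,215,60));print('blue',b,s)
gr=cv2.cvtColor(f,cv2.COLOR_RGB2GRAY)[135:163,262:302]
n,l,st,ce=cv2.connectedComponentsWithStats((gr>100).astype(np.uint8));print(st,ce+[262,135])
for i in range(1,n):print(plane(w,ce[i]+[262,135],76))
print('ring edges box corners yaw:')
# main box top front corners px approx
a,bb=plane(w,(237,165),60),plane(w,(326,164),60);print(a,bb,np.linalg.norm(a-bb),np.arctan2(-(bb-a)[0],-(bb-a)[1])) 
o=ctrl.get_obs();print(delta(o,(471,154,90),.17))
E
```

```text
green [172.2385466  126.49921011] [  18   27   40   40 1266] [474.60845861 256.3984211   80.        ]
blue [164.48199446  12.10803324] [  11    0   46   29 1083]
[[  0   0  40  28 903]
 [ 12   6  17  17 217]] [[281.49280177 148.45293466]
 [281.52995392 148.69585253]]
[470.5339124  155.19738114  76.        ]
ring edges box corners yaw:
[444.47178681 193.61373174  60.        ] [460.16044003 106.87708712  60.        ] 88.14408295435325 -0.17894216403128416
(array([0.0246, 0.0283, 0.1322]), array([ 0.06,  0.04, -0.18]))
```

move_arm(deltas=[0.0245, 0.028, 0.04, 0, 0, 0, 0.0245, 0.028, 0.08, 0, 0, 0, 0.0245, 0.028, 0.12, 0, 0, 0, 0.0245, 0.028, 0.135, 0, 0, 0, 0.0245, 0.028, 0.135, 0, 0, 0])

```text
t: 2.85
tcp_pos: [469.2, 153.7, 85.0]
ee_rot: [0.997, 0.083, -0.003, 0.001]
ft_force: [0.0, 0.9, -0.2]
opening: 0.2
grip_force: 0.0
```

move_arm(deltas=[0.002, -0.001, 0.004, 0, 0, 0, 0.002, -0.001, 0.008, 0, 0, 0, 0.002, -0.001, 0.012, 0, 0, 0, 0.002, -0.001, 0.015, 0, 0, 0, 0.002, -0.001, 0.017, 0, 0, 0, 0.002, -0.001, 0.018, 0, 0, 0, 0.002, -0.001, 0.018, 0, 0, 0])

```text
t: 3.55
tcp_pos: [472.1, 157.7, 69.4]
ee_rot: [0.996, 0.085, -0.0, 0.0]
ft_force: [-0.9, -1.0, 1.1]
opening: 0.5
grip_force: 0.9
```

move_arm(deltas=[0, 0, 0.001, 0, 0, 0, 0, 0, 0.002, 0, 0, 0, 0, 0, 0.003, 0, 0, 0, 0, 0, 0.003, 0, 0, 0])

```text
t: 3.95
tcp_pos: [472.3, 157.8, 67.3]
ee_rot: [0.996, 0.085, -0.0, 0.0]
ft_force: [-4.5, -1.2, 11.6]
opening: 0.3
grip_force: 5.5
```

move_arm(deltas=[0, 0, 0.0015, 0, 0, 0, 0, 0, 0.003, 0, 0, 0, 0, 0, 0.003, 0, 0, 0])

```text
t: 4.25
tcp_pos: [472.4, 157.9, 66.9]
ee_rot: [0.996, 0.085, 0.0, 0.001]
ft_force: [-10.7, -4.9, 34.5]
opening: 0.5
grip_force: 17.3
```

```bash
python3 - <<'E'
from h import *
from cell import ctrl
o=ctrl.get_obs();print(o['tcp_pos'],o['ft_force'])
print(delta(o,(572.5,273.6,120),.175))
E
```

```text
[472.3846127  157.87546797  66.8741991 ] [-10.71502081  -4.93969177  34.49472019]
(array([ 0.1182, -0.097 , -0.0534]), array([ 0.13,  0.  , -0.31]))
```

move_arm(deltas=[0, 0, -0.03, 0, 0, 0, 0, 0, -0.06, 0, 0, 0, 0.007, -0.03, -0.1, 0, 0, 0, 0.013, -0.056, -0.14, 0, 0, 0, 0.013, -0.056, -0.155, 0, 0, 0, 0.013, -0.056, -0.155, 0, 0, 0, 0.013, -0.056, -0.155, 0, 0, 0])

```text
t: 4.95
tcp_pos: [475.7, 214.6, 217.8]
ee_rot: [0.996, 0.084, -0.0, 0.0]
ft_force: [-0.4, -0.3, 0.3]
opening: 0.6
grip_force: 0.0
```

```bash
python3 - <<'E'
from h import *
from cell import ctrl
o=ctrl.get_obs();c=ctrl.calibration('wrist');f=ctrl.grab_frame('wrist')
print(o['t'],o['tcp_pos'],o['dq'])
np.savez('w.npz',f=f,**c)
cv2.imwrite('pics/w2.png',f[...,::-1])
for k in('blue','green'):
    g,s=blob(f,k,(90,0,260,260));P=plane(c,g,80);print(k,g,s,P,delta(o,(P[0],P[1],100),.178))
E
```

```text
4.95 [475.74770752 214.57774536 217.75537836] [ 0.00537073  0.01725691  0.00793985  0.02629186 -0.00324197  0.00407298
  0.00081639]
blue [200.97213006  54.60384871] [  90   32   43   45 1507] [572.20760743 274.12120544  80.        ] (array([ 0.1051, -0.0425,  0.1177]), array([ 0.03,  0.01, -0.51]))
green [206.36480687 169.40257511] [  97  150   39   39 1165] [475.27478024 257.00139319  80.        ] (array([ 0.0067, -0.042 ,  0.1177]), array([ 0.03,  0.01, -0.51]))
```

View pics/w2.png

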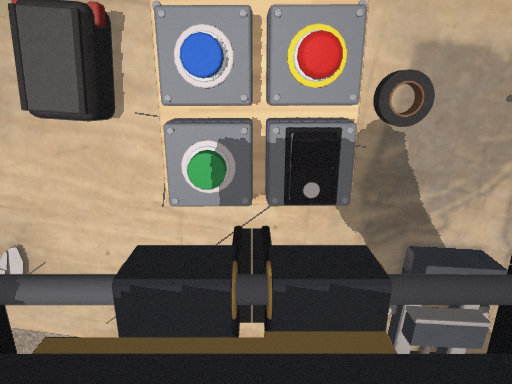

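The rocker now stands on: its far half is raised and the dot has moved out to (311,190). Blue is at (201,55) and green at (206,169). Next I go over the blue button.

move_arm(deltas=[0.035, -0.015, 0.02, 0, 0, 0, 0.075, -0.03, 0.05, 0, 0, 0, 0.105, -0.0425, 0.08, 0, 0, 0, 0.105, -0.0425, 0.11, 0, 0, 0, 0.105, -0.0425, 0.125, 0, 0, 0, 0.105, -0.0425, 0.125, 0, 0, 0, 0.105, -0.0425, 0.125, 0, 0, 0])

```text
t: 5.7
tcp_pos: [571.9, 274.4, 93.8]
ee_rot: [0.996, 0.085, -0.0, 0.0]
ft_force: [-0.5, 0.3, 1.3]
opening: 0.6
grip_force: 0.0
```

move_arm(deltas=[0, 0, 0.005, 0, 0, 0, 0, 0, 0.01, 0, 0, 0, 0, 0, 0.014, 0, 0, 0, 0, 0, 0.017, 0, 0, 0, 0, 0, 0.02, 0, 0, 0, 0, 0, 0.022, 0, 0, 0, 0, 0, 0.022, 0, 0, 0])

```text
t: 6.4
tcp_pos: [572.4, 274.9, 72.4]
ee_rot: [0.996, 0.085, 0.0, 0.0]
ft_force: [-1.5, -2.6, 7.5]
opening: 0.5
grip_force: 3.7
```

move_arm(deltas=[0, 0, 0.001, 0, 0, 0, 0, 0, 0.002, 0, 0, 0, 0, 0, 0.003, 0, 0, 0, 0, 0, 0.003, 0, 0, 0])

```text
t: 6.8
tcp_pos: [572.5, 274.9, 72.2]
ee_rot: [0.996, 0.085, 0.001, 0.001]
ft_force: [-7.0, -5.2, 23.0]
opening: 0.4
grip_force: 11.5
```

move_arm(deltas=[0, 0, -0.03, 0, 0, 0, 0, 0, -0.06, 0, 0, 0, -0.03, 0.015, -0.09, 0, 0, 0, -0.07, 0.03, -0.12, 0, 0, 0, -0.105, 0.0425, -0.148, 0, 0, 0, -0.105, 0.0425, -0.148, 0, 0, 0, -0.105, 0.0425, -0.148, 0, 0, 0])

```text
t: 7.5
tcp_pos: [475.9, 215.1, 217.2]
ee_rot: [0.996, 0.085, 0.001, -0.0]
ft_force: [0.2, -0.2, -0.8]
opening: 0.1
grip_force: 0.0
```

```bash
python3 - <<'E'
from h import *
from cell import ctrl
o=ctrl.get_obs();c=ctrl.calibration('wrist');f=ctrl.grab_frame('wrist')
print(o['t'],o['tcp_pos'],o['ft_force'])
for k in('blue','green'):
    g,s=blob(f,k,(90,0,260,260));P=plane(c,g,80);print(k,g,s,P,delta(o,(P[0],P[1],94),.178))
a=np.load('w.npz')['f']
cv2.imwrite('pics/w3.png',cv2.resize(np.hstack([a[0:200,150:370],f[0:200,150:370]]),(792,360))[...,::-1])
E
```

```text
7.5 [475.92843925 215.09972619 217.20810864] [ 0.22209672 -0.19659525 -0.78287768]
blue [202.76945039  56.13276231] [  93   34   41   44 1401] [571.8174159  273.14951392  80.        ] (array([ 0.104 , -0.0411,  0.1235]), array([ 0.01, -0.14, -0.49]))
green [206.87873612 170.20239112] [  98  151   39   39 1171] [475.29232168 257.04433498  80.        ] (array([ 0.0061, -0.0415,  0.1232]), array([ 0.01, -0.14, -0.49]))
```

View pics/w3.png

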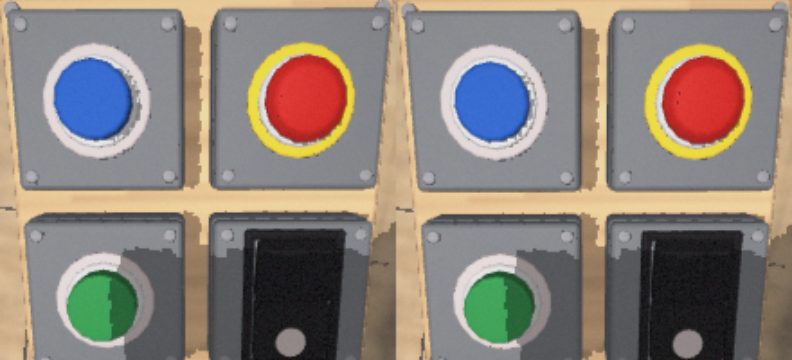

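Before/after crops: the blue button has sunk, with its shadow gone and its area down by the share 8 mm would give. The rocker is unchanged and red is untouched. Green is next.

move_arm(deltas=[0.006, -0.0415, 0.03, 0, 0, 0, 0.006, -0.0415, 0.07, 0, 0, 0, 0.006, -0.0415, 0.11, 0, 0, 0, 0.006, -0.0415, 0.123, 0, 0, 0, 0.006, -0.0415, 0.123, 0, 0, 0, 0.006, -0.0415, 0.123, 0, 0, 0])

```text
t: 8.15
tcp_pos: [475.6, 257.9, 94.1]
ee_rot: [0.996, 0.085, 0.0, -0.0]
ft_force: [0.2, -0.2, 0.2]
opening: -0.1
grip_force: 0.0
```

move_arm(deltas=[0, 0, 0.005, 0, 0, 0, 0, 0, 0.01, 0, 0, 0, 0, 0, 0.014, 0, 0, 0, 0, 0, 0.017, 0, 0, 0, 0, 0, 0.02, 0, 0, 0, 0, 0, 0.022, 0, 0, 0, 0, 0, 0.022, 0, 0, 0])

```text
t: 8.85
tcp_pos: [475.2, 257.2, 72.4]
ee_rot: [0.996, 0.085, 0.001, 0.0]
ft_force: [0.6, -0.7, 8.5]
opening: 0.2
grip_force: 4.1
```

move_arm(deltas=[0, 0, 0.001, 0, 0, 0, 0, 0, 0.002, 0, 0, 0, 0, 0, 0.003, 0, 0, 0, 0, 0, 0.003, 0, 0, 0])

```text
t: 9.25
tcp_pos: [475.4, 257.3, 72.1]
ee_rot: [0.996, 0.085, 0.001, 0.001]
ft_force: [-5.9, -5.9, 28.4]
opening: 0.4
grip_force: 14.2
```

Green is at its stop (28 N, z = 72.1). I lift off and check.

move_arm(deltas=[0, 0, -0.03, 0, 0, 0, 0, 0, -0.06, 0, 0, 0, -0.003, 0.02, -0.1, 0, 0, 0, -0.006, 0.0415, -0.148, 0, 0, 0, -0.006, 0.0415, -0.148, 0, 0, 0, -0.006, 0.0415, -0.148, 0, 0, 0, -0.006, 0.0415, -0.148, 0, 0, 0])

```text
t: 9.95
tcp_pos: [474.8, 215.2, 215.3]
ee_rot: [0.996, 0.085, -0.001, 0.0]
ft_force: [-0.3, -0.2, -0.3]
opening: 0.2
grip_force: 0.0
```

```bash
python3 - <<'E'
from h import *
from cell import ctrl
o=ctrl.get_obs();f=ctrl.grab_frame('wrist')
print(o['t'],o['tcp_pos'],o['ft_force'])
for k in('blue','green'):print(k,blob(f,k,(90,0,260,260)))
cv2.imwrite('pics/w4.png',f[...,::-1])
E
```

```text
9.95 [474.79033306 215.18951854 215.26283054] [-0.31739685 -0.20564954 -0.25887856]
blue (array([202.75871688,  53.60948396]), array([  92,   32,   42,   44, 1434], dtype=int32))
green (array([206.84957983, 168.88487395]), array([  98,  149,   39,   40, 1190], dtype=int32))
```

View pics/w4.png

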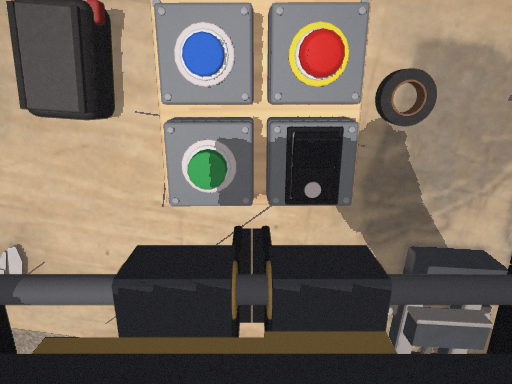

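The rocker is on (dot at (312,190)), blue is in (203,54), green has sprung back out (207,169), and red and the bystanders are unmoved. I hand the job in.

```bash
python3 -c "
from cell import ctrl
print(ctrl.sign_off())"
```

```text
the job is handed in; nothing more can be done
None
```

The job is handed in after about 10 s: main rocker fully on, blue extractor button fully in, then green start button pressed to its stop and sprung back, with the red stop button and everything around the board left alone.

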